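# Nest the washed caddy in the empty bin

### The arm

A 6-joint arm with a two-finger parallel gripper is mounted at the origin on a cart in front of the work surface, level with it; the furniture and walls round the work are solid. World frame = base frame: x ahead of the robot, y to its left, z up, the work surface at z = 0. Lengths are in m, angles in rad, forces in N, time in s.
With the tool pointing down it reaches from about 0.225 to 0.875 m from the base axis. Payload 3.4 kg.
Tool frame: the origin (TCP) lies midway between the tips of the shut fingers; the grasp point (between the pads) lies 19 mm behind it (manip.grasp_offset is the distance from the TCP to the grasp point, in m); x points along the fingers, y is the direction in which the jaws open and shut, and the axes are right-handed (so a half turn about x gives the same grasp; the last joint's range is limited). The gripper opens to 85 mm and grips with 20 to 120 N. Pads are 22 mm wide; open, the fingers measure 114 mm over their backs; the gripper's body (76 mm by 85 mm) begins 54 mm behind the grasp point. The pads swing forward as they close: fully open they stand 13 mm farther back than shut.
Start: joints at [-1.402, 0.276, 1.505, -0, 1.361, -0.121], TCP at [0.164, -0.551, 0.231] pointing down, gripper open.
Joint ranges: [-2.89, 2.89], [-0.75, 2.08], [0.22, 2.7], [-1.18, 4.32], [0.11, 2.71], [-2.7, 2.7]. Speed limits (rad/s): [2.57, 2.57, 3.14, 3.14, 3.14, 3.14].

### API

Orientations are given as a unit quaternion [w, x, y, z].
In Python, from rig import manip gives the robot as it stands.
- The arm moves only by the shell command python3 -m creep 'ROWS' [OPENING] [FORCE]. ROWS is a JSON object of lists of equal length, an entry for each row: "delta_pos": the shift along the tool's x, y, z in cm, a list of three; "dr": the turn, a rotation vector about the tool's x, y, z in rad, a list of three. In form: {"delta_pos": [[dx, dy, dz], ...], "dr": [[rx, ry, rz], ...]}. A call has 1 to 10 rows; each row is the pose to reach, as a shift and turn from the pose commanded when the call began, along the tool's axes at that moment; what a row does not reach only later rows make up. A row lasts 1/10 s, in which the tool goes at most 50 mm and 8.59 degrees, less where a joint would pass 70% of its speed; a pose out of reach is approached as far as the arm can. A call with a gripper value outside its range is refused whole. OPENING is the opening, from -1 (shut) to 1 (fully open), set as the call begins (- or left out, the last holds). The fingers move at their own pace and stop on an object; FORCE is the grip in N (left out, the last holds). Time passes only in rows, so rows that repeat a pose let the fingers close. It gives the time, the measured TCP pose, the force and the opening at its end, in the units of the state.
- manip.get_state(): the state, without advancing time (a new reading comes with each control period).
- manip.get_image(name): name is "scene" or "top" or "wrist"; returns a dict with "pixels" (480x640x3 uint8, blue, green, red), "depth" (480x640 float32, m along the optical axis (not along the pixel's ray), 0 where there is no reading), "intrinsics" (3x3 intrinsics, pixels), "rvec" (rotation vector, rad) and "tvec" (3), from world to camera coordinates, as OpenCV has them. Camera axes: x right, y down, z forward; pixel columns grow to the right and rows downward; lengths in m; the calibration is good to about 2 mm. A picture is of the moment at which its call begins.
- manip.sign_off(): hands the job in, once; it reports no verdict.
The state is a dict: "clock": time; "qpos": joint angles; "qd": joint speeds; "effort": joint torques, N m; "position": TCP position; "ee_rot": TCP orientation; "contact_force": force on the tool from outside, world axes, zero at the start; "moment": the same for the moment, N m; "width": finger opening in m.
Only numpy, scipy, OpenCV 4.12 (cv2) and the standard library are available. Lean on these libraries where they do the work, as an engineer would, in place of code of your own. Each camera call takes 0.05 s, during which the arm holds its last target. There are 200 camera calls.

### The job

Put the washed white caddy away: lift it by its black handle off the sloping drain rack, stand it upright and turn it end for end so that its green end goes to the green end of the empty grey bin (the other way round it only stacks on the rim), then lower it into that bin and press it down without slamming, past the two spring catches, until it sits fully home on the bin's floor, and let go. Leave the bin that holds the berry tub and all the other things where they are, and the empty bin about where it stands.

Things in the scene. Friction and masses are not known exactly. Their poses are not given: they have to be found in the camera images.
- caddy: White carry caddy, about 0.3 kg, 161 x 104 mm, body 70 mm high, bottom edges rounded (radius 8). Origin: centre of its underside; z up out of its open top, x along its length to its GREEN end wall. It starts on the drain rack, tilted 30 deg with its open top leaning to the rack's low side (towards the robot) and its green end at the low side
- caddy_handle (a point): Middle of the caddy's black handle bar, at (0, 0, 118) mm in the caddy frame. The bar runs along caddy y: 14 mm thick (x), 96 mm long (y), 24 mm tall (z 106 to 130), on a 12 mm post at each end, hand room free under it down to z 66 mm
- caddy_green_end (a point): Top edge of the caddy's green end wall, at (77, 0, 70) mm in the caddy frame
- bin_empty: Empty grey bin standing loose on the worktop, 0.6 kg, 199 x 128 mm over its rims, 80 mm high, inside 166 x 108 mm. Origin: centre of its underside; z up, x along its length to its GREEN end wall. With caddy x and bin x the same way the caddy nests down to the floor; turned half round its lugs land on the rim and it stacks, 35 mm too high
- bin_empty_floor (a point): Centre of the empty bin's inner floor, (0, 0, 5) mm in its frame; the caddy's origin comes here when home
- bin_empty_green_end (a point): Middle of the top of the empty bin's green end wall, (92, 0, 80) mm in its frame
- bin_full: A second, like bin (same size, axes and green end) that holds the berry tub; it is to be left alone
- tub_berries: Small clear tub with dark red filling, 69 x 69 x 75 mm, standing in the full bin; origin: centre of its underside
- drain_rack: Fixed steel wire drain rack on a white drip tray, 200 x 130 mm. Origin on the worktop under its middle, x axis level and towards its high end (away from the robot). Two rails 64 mm apart rise at 30 deg along x, 75 mm high in the middle, with a stop 26 mm tall across the low end
- jigger: Small steel hourglass measure, 46 mm wide, 78 mm high, bystander, origin at the underside
- caddy_lug (a point): Lowest point at the outer face of one of the caddy's four side lugs, at (50, 66, 40) mm in the caddy frame. Lugs: on both long sides, at x = +50 and x = -20 mm, 24 mm wide, round bottomed, reaching to y = +-66 mm, lowest at z 40 mm
- bin_empty_slot (a point): Bottom of one of the four lug slots of the empty bin, at (50, 56.5, 42) mm in its frame. Slots: in both long walls, at x = +50 and x = -20 mm, 28 mm wide, from the rim down to z 42 mm; the caddy's lugs have 2 mm play each side in them
- bin_empty_catch (a point): Black spring catch inside the green end wall of the empty bin, at (78, 0, 28) mm in its frame; another at x = -78. They stop the caddy's bottom edges about 20 mm above home. Pressing straight down with some 4 to 15 N (on top of the caddy's weight) takes it past them; then it drops to the floor
- shaker: Small steel and glass shaker, 44 mm wide, 90 mm high, bystander, origin at the underside
Not all that is in view belongs to the job. Leave any orange look-alike of the caddy alone.

How it is judged:
By the outcome, as a careful person would: the job done as asked, in the order asked, and still so for the second after the job is handed in, with the robot touching nothing.
It also fails if it takes over 43 s, if anything falls off the work surface, if the arm or the gripper's body presses on something with over 40 N, if the wrist force passes 120 N, or if a joint passes its speed limit or range.

## Working session

There is one attempt and no reset: what is moved stays moved. The work goes in short steps, Python scripts to look and compute and a shell command to move; the robot and the scene stay as the last step left them, time stands still between calls to the robot, and variables do not carry over. Pictures are saved under pics/ and viewed, about 8 in all and at most 12, crops included, and the job is handed in when it is done.

```bash
ls; mkdir -p pics
cat > h.py <<'E'
import numpy as np,cv2,pickle
from scipy.spatial.transform import Rotation as R
from rig import manip
def grab(n,save):
    d=manip.get_image(n); cv2.imwrite(f'pics/{save}.png',d['pixels']); pickle.dump(d,open(f'pics/{save}.pkl','wb')); return d
def load(s): return pickle.load(open(f'pics/{s}.pkl','rb'))
def cloud(d):
    K=np.array(d['intrinsics']);z=d['depth'];v,u=np.indices(z.shape)
    P=np.stack([(u-K[0,2])/K[0,0]*z,(v-K[1,2])/K[1,1]*z,z],-1)
    M=cv2.Rodrigues(np.array(d['rvec'],float))[0]; return (P-np.ravel(d['tvec']))@M
def proj(d,X): return cv2.projectPoints(np.atleast_2d(np.array(X,float)),np.array(d['rvec'],float),np.array(d['tvec'],float),np.array(d['intrinsics']),None)[0][:,0]
def st():
    s=manip.get_state(); q=s['ee_rot']; return s,np.array(s['position']),R.from_quat([q[1],q[2],q[3],q[0]])
E
python3 - <<'E'
from h import *
s,p,r=st(); print(s); print(r.as_matrix().round(3))
a=grab('top','t0');b=grab('scene','s0')
for d in(a,b):print(d['rvec'],d['tvec'],d['intrinsics'])
E
```

```text
pics
{'clock': 0.0, 'qpos': array([-1.40200948e+00,  2.76619463e-01,  1.50612001e+00, -1.86433645e-05,
        1.36072815e+00, -1.20989414e-01]), 'qd': array([0.00254864, 0.00019305, 0.00044754, 0.00015553, 0.00147845,
       0.00265942]), 'effort': array([-3.50096871e-04, -4.16777837e+01, -2.45807630e+01, -1.67265230e-04,
        1.11022219e-02, -5.68132293e-06]), 'position': array([ 0.16420368, -0.55050165,  0.23043101]), 'ee_rot': array([-0.10143207, -0.69967497, -0.10275718,  0.69971954]), 'contact_force': array([ 0.46220812, -0.37168387, -0.33753559]), 'moment': array([ 0.01865026,  0.01333515, -0.0333493 ]), 'width': 0.08561013725272053}
[[-0.     0.286 -0.958]
 [ 0.002 -0.958 -0.286]
 [-1.    -0.002 -0.   ]]
[ 2.14936468 -2.11147713  0.20421157] [0.12204483 0.57369133 1.54451407] [[514.25203056   0.         323.73277485]
 [  0.         514.25203056 238.30087688]
 [  0.           0.           1.        ]]
[ 1.84355533 -0.8808126   0.60217545] [-0.26052147  0.34078374  1.41811051] [[592.55100084   0.         318.05847297]
 [  0.         592.55100084 245.06100674]
 [  0.           0.           1.        ]]
```

View pics/t0.png

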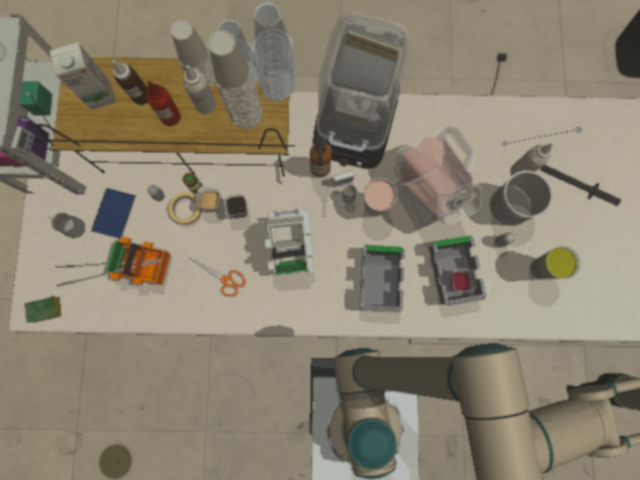

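View pics/s0.png

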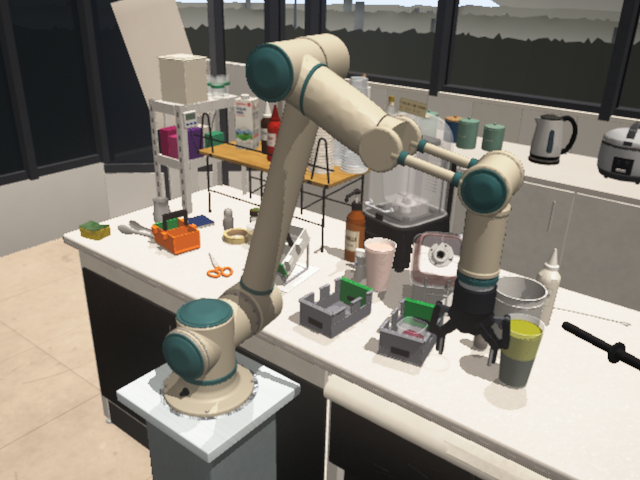

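Top view: caddy on the rack at about (289,243) with its green end near the robot (292,267). The empty bin is at (381,278) with its green end far (383,249), and the full bin is at (457,270). I'll enlarge that area.

Run:
```python
from h import *
d=load('t0');C=cloud(d)
c=d['pixels'][195:325,250:430]
cv2.imwrite('pics/t0c.png',cv2.resize(c,None,fx=4.4,fy=4.4,interpolation=cv2.INTER_CUBIC))
s=C[195:325,250:500]
# heights histogram by region: bin_empty rims
for n,(u0,u1,v0,v1) in dict(bin=(352,412,236,320),full=(426,492,230,312),caddy=(258,322,200,290)).items():
    P=C[v0:v1,u0:u1].reshape(-1,3); P=P[P[:,2]>0.01]
    print(n,P.min(0),P.max(0),np.histogram(P[:,2],20))
np.set_printoptions(precision=3,suppress=True)
for v in range(205,285,6): print(v,[tuple(C[v,u].round(3)) for u in (272,281,290,299,308)])
```

```text
bin [ 0.28289767 -0.12898298  0.01001296] [0.54963741 0.14469785 1.62128709] (array([1143,    0,    0,    0,    0,    0,    0,    0,    0,    0,    0,
          0,    0,    0,    0,    0,    0,    0,    0,   25]), array([0.01001296, 0.09057666, 0.17114037, 0.25170408, 0.33226778,
       0.41283149, 0.4933952 , 0.5739589 , 0.65452261, 0.73508632,
       0.81565002, 0.89621373, 0.97677744, 1.05734114, 1.13790485,
       1.21846856, 1.29903226, 1.37959597, 1.46015968, 1.54072339,
       1.62128709]))
full [ 0.28289767 -0.37101793  0.01000779] [0.61422368 0.14469785 1.62128709] (array([1919,    1,    0,    0,    0,    0,    0,    0,    0,    0,    0,
          0,    0,    0,    0,    0,    0,    0,    0,   19]), array([0.01000779, 0.09057176, 0.17113572, 0.25169969, 0.33226365,
       0.41282762, 0.49339158, 0.57395555, 0.65451951, 0.73508348,
       0.81564744, 0.89621141, 0.97677537, 1.05733934, 1.1379033 ,
       1.21846727, 1.29903123, 1.3795952 , 1.46015916, 1.54072313,
       1.62128709]))
caddy [0.28289767 0.14200823 0.01005107] [0.68088361 0.33876528 1.62128709] (array([ 711, 133
[... 3904 characters left out ...]
, np.float64(0.205), np.float64(0.095)), (np.float64(0.474), np.float64(0.18), np.float64(0.003))]
277 [(np.float64(0.454), np.float64(0.293), np.float64(-0.001)), (np.float64(0.454), np.float64(0.265), np.float64(-0.0)), (np.float64(0.455), np.float64(0.236), np.float64(-0.001)), (np.float64(0.456), np.float64(0.208), np.float64(-0.004)), (np.float64(0.456), np.float64(0.18), np.float64(-0.005))]
283 [(np.float64(0.435), np.float64(0.293), np.float64(-0.006)), (np.float64(0.435), np.float64(0.264), np.float64(0.005)), (np.float64(0.436), np.float64(0.236), np.float64(0.0)), (np.float64(0.436), np.float64(0.207), np.float64(0.002)), (np.float64(0.437), np.float64(0.179), np.float64(-0.002))]
```

View pics/t0c.png

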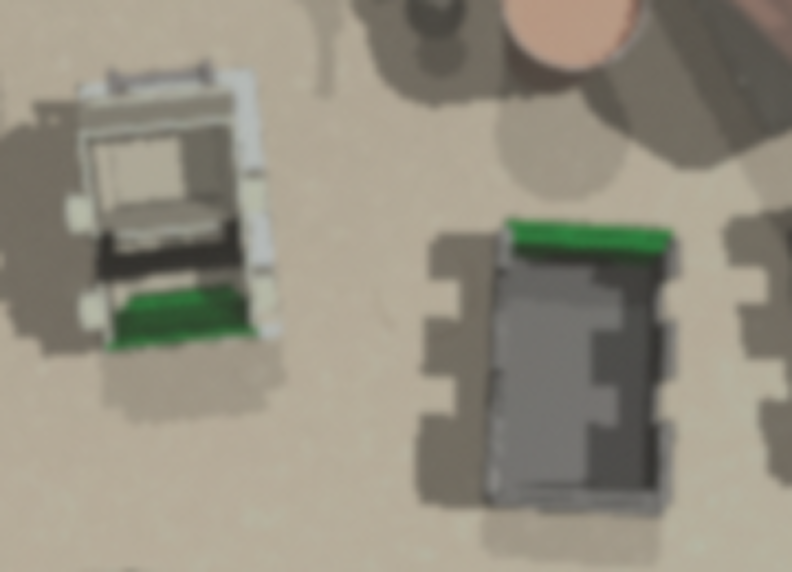

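The crop shows the caddy handle bar as a black band from (100,260) to (243,250). The bin's rim corners are at (509,220), (674,232), (660,514) and (487,505). Next I'll get coarse poses and the wrist camera geometry.

```bash
cat >> h.py <<'E'
np.set_printoptions(precision=4,suppress=True)
def rayz(d,uv,z):
    K=np.array(d['intrinsics']);M=cv2.Rodrigues(np.array(d['rvec'],float))[0];t=np.ravel(d['tvec'])
    c=-M.T@t; r=M.T@np.array([(uv[0]-K[0,2])/K[0,0],(uv[1]-K[1,2])/K[1,1],1]); return c+r*(z-c[2])/r[2]
E
python3 - <<'E'
from h import *
d=load('t0')
f=lambda x,y:(x/4.4+250-.4,y/4.4+195-.4)
for x,y in [(509,220),(674,232),(660,514),(487,505)]: print(rayz(d,f(x,y),.08))
C=cloud(d)
# handle bar: black pixels
h=d['pixels'].max(2); m=(h<45); m[:, :268]=0;m[:,310:]=0;m[:245]=0;m[260:]=0
P=C[m];P=P[(P[:,2]>.16)];print(len(P),P.mean(0),P.min(0),P.max(0),np.linalg.svd(P-P.mean(0))[2])
w=manip.get_image('wrist');s,p,r=st();M=cv2.Rodrigues(np.array(w['rvec'],float))[0]
c=-M.T@np.ravel(w['tvec']);print('cam in tool',r.inv().apply(c-p),'axes(tool) rows',(M@r.as_matrix()),w['intrinsics'])
E
```

```text
[0.5491 0.0057 0.08  ]
[ 0.5428 -0.1085  0.08  ]
[ 0.3493 -0.0969  0.08  ]
[0.3534 0.0202 0.08  ]<stdin>:8: RuntimeWarning: Mean of empty slice.
  ret = um.true_divide(
Traceback (most recent call last):
ValueError: zero-size array to reduction operation minimum which has no identity
```

```bash
python3 -m creep '{"delta_pos": [[-5,0,0],[-10,-3,-2],[-15,-7,-5],[-17,-11,-8],[-17,-15,-12],[-17,-19,-15],[-17,-23,-18],[-17,-27,-21],[-17,-31,-24],[-17,-35,-28]],"dr":[[0,0,0],[0,0,0],[0,0,0],[0,0,0],[0,0,0],[0,0,0],[0,0,0],[0,0,0],[0,0,0],[0,0,0]]}' 1; python3 -m creep '{"delta_pos": [[0,-4,-3],[0,-8,-6],[0,-12,-9],[0,-16,-12],[0,-20,-15],[0,-20,-15],[0,-20,-15],[0,-20,-15]],"dr":[[0,0,0],[0,0,0],[0,0,0],[0,0,0],[0,0,0],[0,0,0],[0,0,0],[0,0,0]]}'
python3 - <<'E'
from h import *
w=grab('wrist','w1');t=grab('top','t1');b=grab('scene','s1');s,p,r=st();M=cv2.Rodrigues(np.array(w['rvec'],float))[0]
c=-M.T@np.ravel(w['tvec']);print(s['clock'],s['qpos'],p,'cam in tool',r.inv().apply(c-p),'axes(tool) rows',(M@r.as_matrix()),w['intrinsics'])
E
```

```text
clock: 1.1
position: [0.3139, -0.1726, 0.4012]
ee_rot: [0.102, 0.7, 0.102, -0.7]
contact_force: [1.6, 0.5, 0.4]
width: 0.0852
clock: 1.9
position: [0.4004, 0.0589, 0.4009]
ee_rot: [-0.102, -0.699, -0.101, 0.7]
contact_force: [0.5, -0.5, -0.0]
width: 0.0855
2.05 [-0.0274 -0.0424  1.4712 -0.0005  1.7127  1.2568] [0.4005 0.0583 0.4012] cam in tool [-0.1435  0.0001 -0.0773] axes(tool) rows [[-0.0007  1.     -0.0026]
 [-0.3026  0.0023  0.9531]
 [ 0.9531  0.0014  0.3026]] [[395.5779   0.     320.7702]
 [  0.     395.5779 245.3236]
 [  0.       0.       1.    ]]
```

View pics/w1.png

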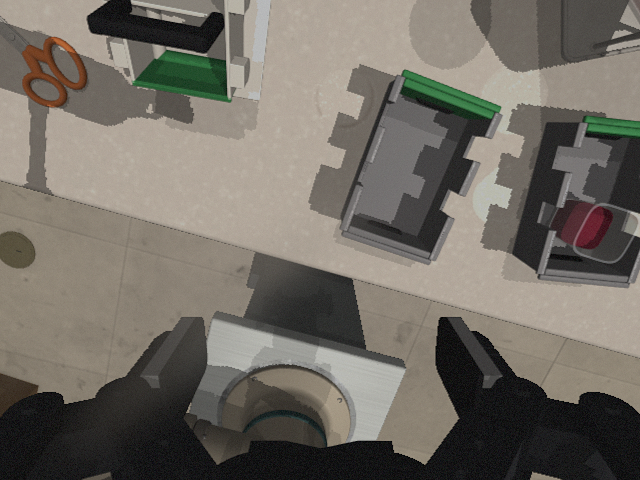

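The wrist view shows the empty bin whole, with rim corners at about (403,70), (500,110), (433,263) and (343,235). The caddy handle is at (90,20) to (222,45), partly cut off, so I'll shift for a full view of the caddy.

```bash
python3 -m creep '{"delta_pos": [[0,-3,-3],[0,-6,-6],[0,-9,-9],[0,-11,-12],[0,-11,-12],[0,-11,-12]],"dr":[[0,0,0],[0,0,0],[0,0,0],[0,0,0],[0,0,0],[0,0,0]]}'
python3 - <<'E'
from h import *
w=grab('wrist','w2');s,p,r=st();print(s['qpos'],p)
E
```

```text
clock: 2.65
position: [0.4847, 0.1984, 0.4006]
ee_rot: [-0.102, -0.699, -0.101, 0.7]
contact_force: [-0.1, -1.3, 0.3]
width: 0.0854
[ 0.2556  0.1492  1.265  -0.0007  1.7286  1.5385] [0.4842 0.198  0.401 ]
```

View pics/w2.png

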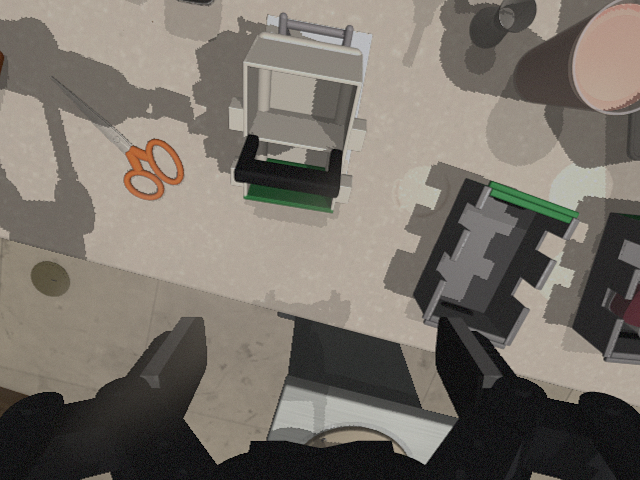

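Run:
```python
from h import *
a=load('w2')['pixels'][5:225,220:380];b=load('w1')['pixels'][60:275,330:510]
A=cv2.resize(a,None,fx=2.7,fy=2.7,interpolation=cv2.INTER_CUBIC);B=cv2.resize(b,None,fx=2,fy=2,interpolation=cv2.INTER_CUBIC)
o=np.zeros((600,800,3),np.uint8);o[:A.shape[0],:A.shape[1]]=A;o[:B.shape[0],440:440+B.shape[1]]=B;cv2.imwrite('pics/z2.png',o)
```

```text
(no output)
```

View pics/z2.png

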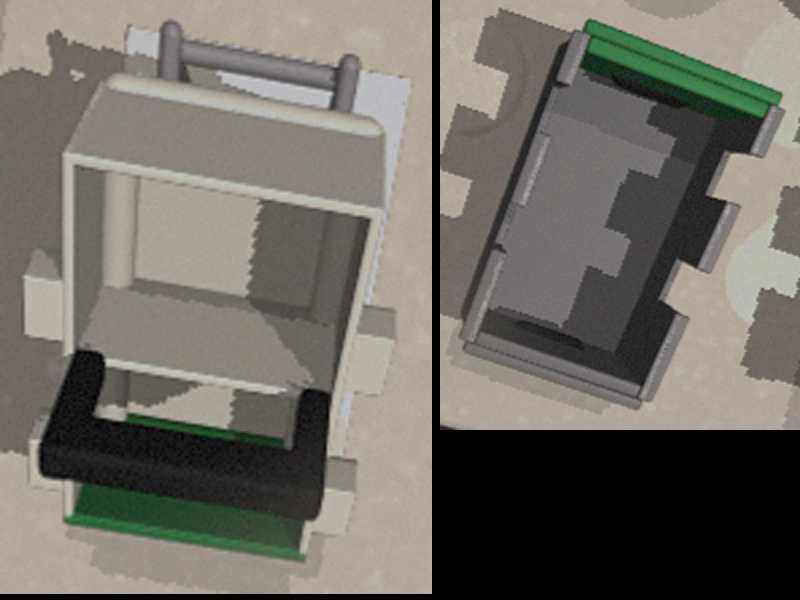

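The crop gives the caddy's rim corners at (65,157), (384,211), (65,520) and (304,558). The bin's end-lip corners are at about (590,20), (781,97), (640,405) and (465,347). Next I'll fit both poses.

```bash
cat >> h.py <<'E'
def caddyR(yaw,tilt=np.pi/6): # yaw: world angle of caddy x heading; green end low
    return R.from_euler('z',yaw)*R.from_euler('y',tilt)
# robot kinematics
L1,L2,KZ,D=.561,.4266,-.2196,.0693
def Rq(q): 
    M=(R.from_euler('z',q[0])*R.from_euler('y',q[1]+q[2])*R.from_euler('z',q[3])*R.from_euler('y',q[4])*R.from_euler('z',q[5])).as_matrix()
    return np.c_[M[:,2],-M[:,0],-M[:,1]]
E
python3 - <<'E'
from h import *
from scipy.optimize import least_squares as ls
w=load('w2');f=lambda x,y:np.array([x/2.7+220-.3,y/2.7+5-.3])
uv=np.array([f(65,157),f(384,211),f(65,520),f(304,558)])
X=np.array([[-.0805,-.052,.07],[-.0805,.052,.07],[.0805,-.052,.07],[.0805,.052,.07]])
def fun(p,full): 
    Rc=caddyR(p[3],p[4] if full else np.pi/6); return (proj(w,Rc.apply(X)+p[:3])-uv).ravel()
for full in(0,1):
    s=ls(fun,[.56,.24,.08,3.2,.52][:4+full],args=(full,));p=s.x;print(p,np.degrees(p[3:]),s.fun)
    Rc=caddyR(p[3]);T=lambda a:Rc.apply(np.array(a))+p[:3]
    print('handle',T([0,0,.118]),'bar corners px (zoom)',[((proj(w,T(a))[0]-[219.7,4.7])*2.7).round() for a in([.007,-.048,.13],[.007,.048,.13],[-.007,.048,.13],[.007,-.048,.106],[.007,.048,.106])])
# handle depth check
C=cloud(w);m=(w['pixels'].max(2)<45);m[:130]=0;m[205:]=0;m[:,:230]=0;m[:,345:]=0;P=C[m];P=P[P[:,2]>.1];print(len(P),P.mean(0),P.min(0),P.max(0))
# lift points into caddy frame
print('in caddy frame pct',np.percentile(Rc.inv().apply(P-p[:3]),[2,25,50,75,98],axis=0))
# bin
g=lambda x,y:np.array([(x-440)/2+330-.25,y/2+60-.25]);w1=load('w1')
ub=np.array([g(590,20),g(781,97),g(640,405),g(465,347)]);t=load('t0')
k=lambda x,y:np.array([x/4.4+250-.4,y/4.4+195-.4]);ut=np.array([k(509,220),k(674,232),k(660,514),k(487,505)])
def fb(p,n):
    Y=np.array([[.0995,p[3],.08],[.0995,-p[3],.08],[-.0995,-p[3],.08],[-.0995,p[3],.08]])
    Y=R.from_euler('z',p[2]).apply(Y)+[p[0],p[1],0]; a=(proj(w1,Y)-ub).ravel();b=(proj(t,Y)-ut).ravel()
    return [a,b][n]
for n in(0,1):
  s=ls(fb,[.448,-.045,-.06,.058],args=(n,));print('bin',s.x,np.degrees(s.x[2]),s.fun)
E
```

```text
[0.5587 0.2412 0.0611 3.2666] [187.1608] [ 1.1849 -1.1216 -1.4225 -0.4359  1.0858  1.0839 -0.8047  1.0037]
handle [0.5002 0.2339 0.1633] bar corners px (zoom) [array([ 43., 479.]), array([314., 523.]), array([321., 493.]), array([ 58., 438.]), array([317., 481.])]
[0.5614 0.2411 0.0687 3.2655 0.5634] [187.0979  32.2795] [-0.3311 -0.7485 -0.2504  0.5516  0.9894  0.0714 -0.2065  0.21  ]
handle [0.5028 0.2339 0.1709] bar corners px (zoom) [array([ 41., 475.]), array([317., 520.]), array([324., 489.]), array([ 56., 433.]), array([320., 477.])]
2859 [0.5073 0.2381 0.1822] [0.4875 0.1867 0.1363] [0.5591 0.2834 0.5443]
in caddy frame pct [[-0.0112 -0.0455  0.0817]
 [-0.0104 -0.0314  0.1179]
 [-0.0098 -0.0052  0.1283]
 [-0.0076  0.0212  0.1359]
 [ 0.0005  0.0455  0.1377]]
bin [ 0.4494 -0.0459 -0.0471  0.0579] -2.6982896750242857 [ 0.4369 -1.39    1.3186 -2.3509 -1.3196  2.5902 -0.6581  2.2958]
bin [ 0.4487 -0.0449 -0.0614  0.0579] -3.5180881830798034 [-0.3499 -0.8193  0.0664 -0.5488 -0.1157  1.1728  0.3945  0.1335]
```

```bash
cat > fit.py <<'E'
from h import *
from scipy.optimize import least_squares as ls
w=load('w2');C=cloud(w)
tb=C[100:125,150:200].reshape(-1,3);print('table z',np.median(tb[:,2]),tb[:,2].std(), np.median(C[150:190,390:410,2]))
f=lambda x,y:np.array([x/2.7+220-.3,y/2.7+5-.3])
uv=np.array([f(65,157),f(384,211),f(65,520),f(304,558),f(42,475),f(318,518)])
X=np.array([[-.0805,-.052,.07],[-.0805,.052,.07],[.0805,-.052,.07],[.0805,.052,.07],[.007,-.048,.13],[.007,.048,.13]])
m=(w['pixels'].max(2)<45);m[:130]=0;m[205:]=0;m[:,:230]=0;m[:,345:]=0;P=C[m];P=P[(P[:,2]>.1)&(P[:,2]<.25)]
tilt=np.radians(30)
def fun(p,wd):
    Rc=caddyR(p[3],p[4]); a=(proj(w,Rc.apply(X)+p[:3])-uv).ravel()
    Q=Rc.inv().apply(P-p[:3]); Q=Q[np.abs(Q[:,1])<.04]
    tx=np.median(Q[(Q[:,2]>.112)&(Q[:,2]<.124),0]) if wd else 0
    tz=np.percentile(Q[:,2],85)
    return np.r_[a,wd*(tz-.13)*1000,(p[4]-tilt)*100]
for wd in(0,.7):
    s=ls(fun,[.56,.24,.07,3.26,.53],args=(wd,),diff_step=1e-4);p=s.x;print(p,np.degrees(p[3:]),s.fun)
    print('handle',caddyR(p[3],p[4]).apply([0,0,.118])+p[:3])
E
python3 fit.py
```

```text
table z 0.0011166638224042401 0.043324730323562405 0.0014933549731378651
[0.5595 0.2413 0.0605 3.2679 0.5261] [187.2384  30.1446] [ 1.2987 -1.5671 -1.3978 -1.0628  1.4015  0.4473 -0.5903  0.2415  0.8326
  0.9904 -1.4196  1.2734  0.      0.2523]
handle [0.5007 0.2339 0.1626]
[0.5604 0.2409 0.0696 3.2676 0.5331] [187.2189  30.5458] [-0.0192 -3.1691  0.2656 -2.0703  0.5895  1.2575  0.1159  1.3144 -0.496
  2.3571 -0.5308  3.0141  3.753   0.9526]
handle [0.5009 0.2334 0.1712]
```

```bash
cat > ik.py <<'E'
from h import *
def ik(tcp,Rt,Lt):
    h=KZ+Lt; out=[]
    w=np.array(tcp)-Lt*Rt[:,0]; r=np.hypot(w[0],w[1]); q1=np.arctan2(w[1],w[0])-np.arcsin(D/r); rho=np.sqrt(r*r-D*D); zz=w[2]-h
    d=np.hypot(rho,zz); c3=(d*d-L1*L1-L2*L2)/(2*L1*L2)
    if abs(c3)>1: return out
    q3=np.arccos(c3); q2=np.arctan2(rho,zz)-np.arctan2(L2*np.sin(q3),L1+L2*np.cos(q3))
    M=np.c_[-Rt[:,1],-Rt[:,2],Rt[:,0]]
    W=(R.from_euler('z',q1)*R.from_euler('y',q2+q3)).as_matrix().T@M
    q4,q5,q6=R.from_matrix(W).as_euler('ZYZ')
    out.append([q1,q2,q3,q4,q5,q6]); return out
def tool(yaw,tilt,sgn,lean):
    Rc=caddyR(yaw,tilt)*R.from_euler('x',lean); M=Rc.as_matrix(); x=-M[:,2]; y=sgn*M[:,0]; return np.c_[x,y,np.cross(x,y)]
if __name__=='__main__':
    H=np.array([.501,.2337,.168])
    for Lt in(.32,.38,.42):
      for lean in(-25,-15,0,15,25):
        for sgn in(1,-1):
          M=tool(3.2676,np.radians(30),sgn,np.radians(lean)); 
          print(Lt,lean,sgn,*[np.array(q) for q in ik(H+.019*M[:,0],M,Lt)])
    M=tool(-.055,0,1,0);print('goal+1',ik([.449,-.0455,.15],M,.38));M=tool(-.055,0,-1,0);print('goal-1',ik([.449,-.0455,.15],M,.38))
E
python3 ik.py
```

```text
0.32 -25 1 [0.0548 0.0791 2.1335 0.8788 0.6303 2.2998]
0.32 -25 -1 [ 0.0548  0.0791  2.1335  0.8788  0.6303 -0.8418]
0.32 -15 1 [0.1826 0.0594 2.1107 0.5127 0.4905 2.731 ]
0.32 -15 -1 [ 0.1826  0.0594  2.1107  0.5127  0.4905 -0.4106]
0.32 0 1 [ 0.3793  0.0846  2.0576 -0.2623  0.5043 -2.6902]
0.32 0 -1 [ 0.3793  0.0846  2.0576 -0.2623  0.5043  0.4514]
0.32 15 1 [ 0.5475  0.1647  1.9868 -0.6993  0.7395 -2.1815]
0.32 15 -1 [ 0.5475  0.1647  1.9868 -0.6993  0.7395  0.9601]
0.32 25 1 [ 0.6334  0.2391  1.9326 -0.8296  0.926  -2.0125]
0.32 25 -1 [ 0.6334  0.2391  1.9326 -0.8296  0.926   1.1291]
0.38 -25 1 [-0.021   0.046   2.2085  0.9258  0.6513  2.1829]
0.38 -25 -1 [-0.021   0.046   2.2085  0.9258  0.6513 -0.9587]
0.38 -15 1 [0.1434 0.0154 2.1855 0.5722 0.4807 2.6383]
0.38 -15 -1 [ 0.1434  0.0154  2.1855  0.5722  0.4807 -0.5033]
0.38 0 1 [ 0.3992  0.0465  2.1223 -0.2945  0.4833 -2.6411]
0.38 0 -1 [ 0.3992  0.0465  2.1223 -0.2945  0.4833  0.5004]
0.38 15 1 [ 0.6079  0.1509  2.0318 -0.7286  0.7486 -2.0955]
0.38 15 -1 [ 0.6079  0.1509  2.0318 -0.7286  0.7486  1.0461]
0.38 25 1 [ 0.7076  0.245
[... 381 characters left out ...]
84  0.4712 -2.6046]
0.42 0 -1 [ 0.4142  0.0213  2.1642 -0.3184  0.4712  0.537 ]
0.42 15 1 [ 0.6507  0.1439  2.0593 -0.7459  0.7568 -2.0376]
0.42 15 -1 [ 0.6507  0.1439  2.0593 -0.7459  0.7568  1.104 ]
0.42 25 1 [ 0.7582  0.253   1.9756 -0.8358  0.9624 -1.8768]
0.42 25 -1 [ 0.7582  0.253   1.9756 -0.8358  0.9624  1.2648]
goal+1 [[np.float64(-0.2551580694693364), np.float64(0.11242368256193103), np.float64(1.9143745812646649), np.float64(0.0), np.float64(1.1147943897631973), np.float64(-0.20015806946933637)]]
goal-1 [[np.float64(-0.2551580694693364), np.float64(0.11242368256193103), np.float64(1.9143745812646649), np.float64(0.0), np.float64(1.1147943897631973), np.float64(2.941434584120457)]]
```

The `+caddy-x` grasp with about 8° of lean keeps joint 6 in range. I'll turn the wrist first.

```bash
python3 -m creep '{"delta_pos": [[0,0,0],[0,0,0],[0,0,0],[0,0,0],[0,0,0],[0,0,0],[0,0,0],[0,0,0],[0,0,0],[0,0,0]],"dr":[[-0.15,0,0],[-0.3,0,0],[-0.45,0,0],[-0.6,0,0],[-0.75,0,0],[-0.9,0,0],[-1.05,0,0],[-1.2,0,0],[-1.35,0,0],[-1.5,0,0]]}' 
python3 -m creep '{"delta_pos": [[0,0,0],[0,0,0],[0,0,0],[0,0,0],[0,0,0],[0,0,0],[0,0,0],[0,0,0],[0,0,0],[0,0,0]],"dr":[[-0.15,0,0],[-0.3,0,0],[-0.45,0,0],[-0.6,0,0],[-0.75,0,0],[-0.9,0,0],[-1.05,0,0],[-1.2,0,0],[-1.35,0,0],[-1.5,0,0]]}'
cat > plan.py <<'E'
from h import *
def plan(tcp,M,q=True):
    "shift (cm, tool axes) and rotvec from the measured pose to tcp,M"
    s,p,r=st(); r2=R.from_matrix(M); print('clk',s['clock'],'q',s['qpos'],'p',p,'w',s['width'],'F',s['contact_force'])
    print('dpos cm',r.inv().apply(np.array(tcp)-p)*100,'dr',(r.inv()*r2).as_rotvec())
E
cat > pg.py <<'E'
from plan import *;from ik import tool,ik
H=np.array([.501,.2337,.168]);M=tool(3.2676,np.radians(30),1,np.radians(8))
print(ik(H+.019*M[:,0],M,.38),M)
plan(H-.08*M[:,0],M);plan(H+.019*M[:,0],M)
E
python3 pg.py
```

```text
clock: 3.7
position: [0.4836, 0.1975, 0.402]
ee_rot: [0.553, 0.442, 0.552, -0.441]
contact_force: [-0.1, -0.6, -0.2]
width: 0.0855
clock: 4.7
position: [0.4835, 0.1975, 0.402]
ee_rot: [0.705, -0.054, 0.705, 0.053]
contact_force: [0.1, 0.4, 0.6]
width: 0.0852
[[np.float64(0.5189638608339046), np.float64(0.09506120144864105), np.float64(2.0768660385327697), np.float64(-0.586591221246094), np.float64(0.6123519158587237), np.float64(-2.286117663181722)]] [[ 0.5087 -0.8592 -0.0554]
 [-0.0758 -0.1088  0.9912]
 [-0.8576 -0.5    -0.1205]]
clk 4.7 q [ 0.2549  0.1467  1.2657 -0.0005  1.7283 -1.4677] p [0.4835 0.1975 0.402 ] w 0.08518126644320353 F [0.0868 0.4128 0.6137]
dpos cm [16.537   4.5344 -1.6735] dr [-1.468  -0.2932 -0.5151]
clk 4.7 q [ 0.2549  0.1467  1.2657 -0.0005  1.7283 -1.4677] p [0.4835 0.1975 0.402 ] w 0.08518126644320353 F [0.0868 0.4128 0.6137]
dpos cm [25.0322  3.0346  3.1837] dr [-1.468  -0.2932 -0.5151]
```

```bash
python3 -m creep '{"delta_pos": [[0,0.5,-0.2],[1,1,-0.4],[2,1.5,-0.6],[4,2,-0.8],[6,2.5,-1],[8,3,-1.2],[10,3.5,-1.4],[12,4,-1.5],[14.5,4.5,-1.7],[16.5,4.5,-1.7]],"dr":[[-0.139,-0.028,-0.049],[-0.278,-0.056,-0.097],[-0.417,-0.083,-0.146],[-0.556,-0.111,-0.195],[-0.695,-0.139,-0.244],[-0.834,-0.167,-0.293],[-0.973,-0.194,-0.341],[-1.112,-0.222,-0.39],[-1.251,-0.25,-0.439],[-1.39,-0.278,-0.488]]}' 
python3 pg.py
python3 - <<'E'
from h import *
w=grab('wrist','w3')
E
```

```text
clock: 5.7
position: [0.4598, 0.24, 0.2357]
ee_rot: [-0.583, 0.635, -0.381, -0.334]
contact_force: [-0.4, -0.3, 0.1]
width: 0.0858
[[np.float64(0.5189638608339046), np.float64(0.09506120144864105), np.float64(2.0768660385327697), np.float64(-0.586591221246094), np.float64(0.6123519158587237), np.float64(-2.286117663181722)]] [[ 0.5087 -0.8592 -0.0554]
 [-0.0758 -0.1088  0.9912]
 [-0.8576 -0.5    -0.1205]]
clk 5.7 q [ 0.5932  0.0316  1.9233 -0.4786  0.8627 -2.2989] p [0.4598 0.24   0.2357] w 0.08577324819239995 F [-0.364  -0.3175  0.0962]
dpos cm [-0.0504 -0.0832 -0.0262] dr [-0.0767 -0.0166 -0.0264]
clk 5.7 q [ 0.5932  0.0316  1.9233 -0.4786  0.8627 -2.2989] p [0.4598 0.24   0.2357] w 0.08577324819239995 F [-0.364  -0.3175  0.0962]
dpos cm [ 9.8448 -0.3378  0.1476] dr [-0.0767 -0.0166 -0.0264]
```

View pics/w3.png

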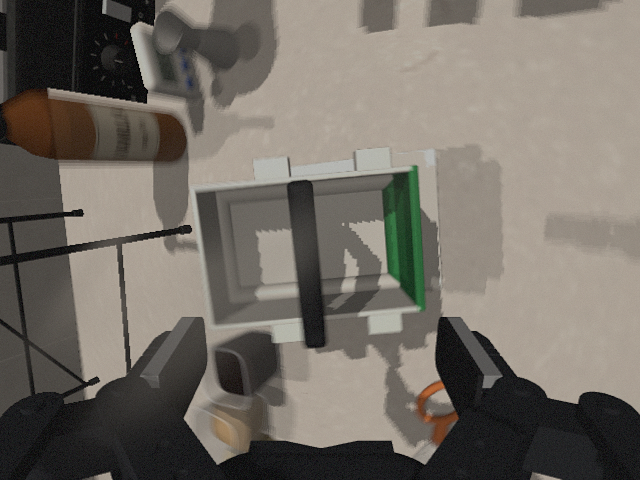

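The view looks straight into the caddy. Rim corners are at (191,190), (416,167), (424,309) and (211,326), and the bar runs from (300,182) to (316,346). I'll refit using both wrist views.

```bash
cat > fit2.py <<'E'
from h import *
from scipy.optimize import least_squares as ls
w=load('w2');w3=load('w3')
f=lambda x,y:np.array([x/2.7+220-.3,y/2.7+5-.3])
uv=np.array([f(65,157),f(384,211),f(65,520),f(304,558),f(42,475),f(318,518)])
X=np.array([[-.0805,-.052,.07],[-.0805,.052,.07],[.0805,-.052,.07],[.0805,.052,.07],[.007,-.048,.13],[.007,.048,.13]])
u3=np.array([(191,190),(416,167),(424,309),(211,326),(300,182),(316,346)],float)
X3=np.array([[-.0805,.052,.07],[.0805,.052,.07],[.0805,-.052,.07],[-.0805,-.052,.07],[0,.048,.13],[0,-.048,.13]])
def fun(p,m):
    Rc=caddyR(p[3],p[4]);T=lambda a:Rc.apply(a)+p[:3]
    a=(proj(w,T(X))-uv).ravel();b=(proj(w3,T(X3))-u3).ravel()
    return np.r_[a*(m!=1),b*(m!=0),(p[4]-np.pi/6)*100]
for m in(0,1,2):
    s=ls(fun,[.56,.24,.07,3.26,.53],args=(m,));p=s.x;print(p[:3],np.degrees(p[3:]),'handle',caddyR(p[3],p[4]).apply([0,0,.118])+p[:3]);print(s.fun.round(1))
E
python3 fit2.py
```

```text
[0.5595 0.2413 0.0605] [187.2384  30.1445] handle [0.5007 0.2339 0.1626]
[ 1.3 -1.6 -1.4 -1.1  1.4  0.4 -0.6  0.2  0.8  1.  -1.4  1.3  0.  -0.
  0.  -0.   0.  -0.   0.  -0.   0.  -0.   0.  -0.   0.3]
[0.5652 0.2449 0.0635] [188.0619  29.4352] handle [0.5078 0.2368 0.1663]
[-0.  -0.  -0.  -0.   0.  -0.  -0.  -0.  -0.  -0.  -0.  -0.   0.2 -1.3
  0.2  0.7  0.2 -0.4 -0.7  2.   0.   0.6 -0.  -1.5 -1. ]
[0.5618 0.2426 0.0689] [187.6857  29.8824] handle [0.5035 0.2347 0.1712]
[-1.6 -6.2 -1.2 -6.1  0.1  0.1 -0.1 -0.5 -1.3 -0.4 -0.9 -0.5 -1.4 -4.4
  4.3 -1.6  3.4  0.4 -2.4  2.6  2.7 -2.4  2.   0.3 -0.2]
```

```bash
sed -i 's/^H=.*/H=np.array([.504,.2345,.169]);M=tool(np.radians(187.5),np.radians(30),1,np.radians(8))/' pg.py; python3 pg.py | tail -2
```

```text
clk 5.75 q [ 0.5933  0.0318  1.9343 -0.4783  0.8625 -2.301 ] p [0.4549 0.2368 0.2301] w 0.08534851710402927 F [-3.9844 -2.9109 -3.7013]
dpos cm [ 9.6016 -1.4542  0.536 ] dr [-0.0751 -0.0234 -0.0365]
```

```bash
python3 -m creep '{"delta_pos": [[0,0,0],[0,0,0],[0,0,0],[0,0,0]],"dr":[[-0.077,-0.021,-0.03],[-0.077,-0.021,-0.03],[-0.077,-0.021,-0.03],[-0.077,-0.021,-0.03]]}' ; python3 pg.py | tail -2
```

```text
clock: 6.15
position: [0.4618, 0.2413, 0.2375]
ee_rot: [-0.569, 0.657, -0.354, -0.345]
contact_force: [0.4, 0.5, 0.5]
width: 0.0855
clk 6.15 q [ 0.5889  0.0184  1.9445 -0.4901  0.8186 -2.3613] p [0.4618 0.2413 0.2375] w 0.0855435107939398 F [0.4204 0.4529 0.4508]
dpos cm [ 9.9739 -0.0912 -0.114 ] dr [-0.0118  0.0013  0.0027]
```

```bash
python3 -m creep '{"delta_pos": [[3,0,0],[6,-0.1,-0.1],[8,-0.1,-0.1],[10,-0.1,-0.1],[10,-0.1,-0.1],[10,-0.1,-0.1]],"dr":[[-0.012,0,0],[-0.012,0,0],[-0.012,0,0],[-0.012,0,0],[-0.012,0,0],[-0.012,0,0]]}'; python3 -m creep '{"delta_pos": [[0,0,0],[0,0,0],[0,0,0],[0,0,0],[0,0,0],[0,0,0],[0,0,0],[0,0,0]],"dr":[[0,0,0],[0,0,0],[0,0,0],[0,0,0],[0,0,0],[0,0,0],[0,0,0],[0,0,0]]}' -1 70; python3 pg.py | tail -2
```

```text
clock: 6.75
position: [0.5133, 0.2334, 0.1513]
ee_rot: [-0.564, 0.661, -0.352, -0.348]
contact_force: [-0.4, -0.5, -0.3]
width: 0.0854
clock: 7.55
position: [0.5141, 0.2341, 0.1523]
ee_rot: [-0.565, 0.661, -0.35, -0.348]
contact_force: [2.9, -0.1, 4.0]
width: 0.0132
clk 7.55 q [ 0.504   0.1662  2.0239 -0.5959  0.5832 -2.2932] p [0.5141 0.2341 0.1523] w 0.013162003962490789 F [ 2.8755 -0.0527  3.9738]
dpos cm [-0.0518  0.0316 -0.1049] dr [0.0034 0.0027 0.0044]
```

```bash
python3 -m creep '{"delta_pos": [[-1,0,0],[-2.5,0,0],[-4,0,0],[-6.6,-1.5,-0.4],[-9.2,-3,-0.7],[-11.8,-4.5,-1.1],[-14.4,-6,-1.4],[-14.4,-6,-1.4],[-14.4,-6,-1.4]],"dr":[[0,0,0],[0,0,0],[0,0,0],[0,0,0],[0,0,0],[0,0,0],[0,0,0],[0,0,0],[0,0,0]]}'
python3 - <<'E'
from h import *
w=grab('wrist','w4');s,p,r=st();print(s,p)
E
```

```text
clock: 8.45
position: [0.4896, 0.2361, 0.3034]
ee_rot: [-0.563, 0.66, -0.354, -0.35]
contact_force: [-0.0, -0.1, -4.6]
width: 0.0131
{'clock': 8.5, 'qpos': array([ 0.5376, -0.0011,  1.7911, -0.4038,  0.9616, -2.534 ]), 'qd': array([-0.0036,  0.013 ,  0.0123, -0.0075, -0.0063, -0.0035]), 'effort': array([  0.0547, -29.9132, -30.1091,  -2.275 ,  -2.5948,   0.0198]), 'position': array([0.4893, 0.2358, 0.3023]), 'ee_rot': array([-0.562 ,  0.6604, -0.3544, -0.35  ]), 'contact_force': array([-0.4616, -0.9833, -3.7952]), 'moment': array([ 0.032 ,  0.7188, -0.0229]), 'width': 0.013370344286374885} [0.4893 0.2358 0.3023]
```

View pics/w4.png

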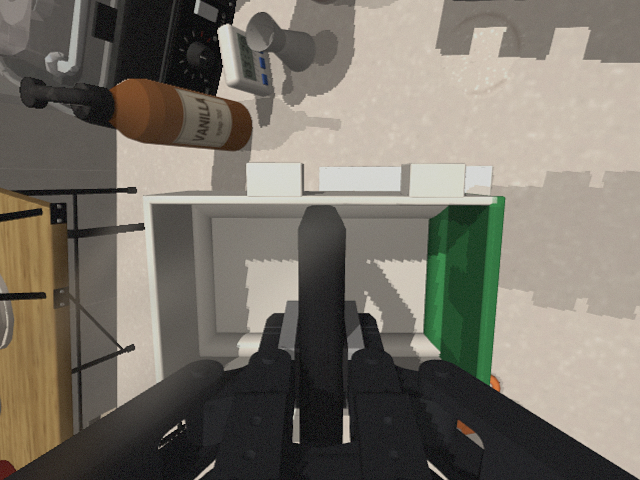

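The caddy is held. Its +y rim corners are at (145,197) and (505,197), and the bar end is at (322,207). I'll compute the caddy's pose in the tool frame.

```bash
cat > hold.py <<'E'
from h import *
from ik import tool
from scipy.optimize import least_squares as ls
cam=np.array([-.1435,.0001,-.0773]);Mc=np.array([[-.0007,1,-.0026],[-.3026,.0023,.9531],[.9531,.0014,.3026]]);K=np.array(load('w4')['intrinsics'])
def pj(Xt): c=(Xt-cam)@Mc.T; u=c@K.T; return u[:,:2]/u[:,2:]
# nominal caddy rot in tool frame with lean 8deg, sgn +1
Mt=tool(0,0,1,np.radians(8)); B0=R.from_matrix(Mt.T) # caddy(world-aligned)->tool
X=np.array([[-.0805,.052,.07],[.0805,.052,.07],[0,.048,.13]]);u=np.array([(145,196.5),(505,197),(322,207)])
def T(p,Xc): return (R.from_rotvec(p[3:])*B0).apply(np.atleast_2d(Xc)-[0,0,.118])+p[:3]
def uat(p,x,row):
    a=pj(T(p,[[x,.05,.07],[x,-.01,.07]])); return a[0,0]+(row-a[0,1])*(a[1,0]-a[0,0])/(a[1,1]-a[0,1])
def fun(p): return np.r_[(pj(T(p,X))-u).ravel(),uat(p,-.0805,380)-154.5,uat(p,.0805,375)-490,(p[:3]-[-.019,0,0])*[300,1000,300],p[3:]*100]
s=ls(fun,[-.019,0,0,0,0,0]);print('handle in tool mm',s.x[:3]*1000,'rotvec deg',np.degrees(s.x[3:]),s.fun.round(1))
np.save('hold.npy',s.x)
E
python3 hold.py
```

```text
handle in tool mm [-23.5086   0.6734  -2.2653] rotvec deg [ 0.0606 -2.0542  0.6936] [-0.1 -2.6 -1.9 -1.1  0.2  2.4  0.2  1.3 -1.4  0.7 -0.7  0.1 -3.6  1.2]
```

```bash
cat > pl2.py <<'E'
import sys
from plan import *;from ik import ik;from hold import B0
def goal(H,yaw,tilt=0,n=10):
    hold=np.load('hold.npy')
    Bc=R.from_rotvec(hold[3:])*B0; Rt=caddyR(np.radians(yaw),np.radians(tilt))*Bc.inv(); p=np.array(H)-Rt.apply(hold[:3])
    print('ik',np.array(ik(p,Rt.as_matrix(),.38))); plan(p,Rt.as_matrix())
    s,p0,r=st(); rv=(r.inv()*Rt).as_rotvec(); print('deg',np.degrees(np.linalg.norm(rv)))
    # caddy now
    Rc=(r*Bc).as_matrix(); print('caddy now: x axis',Rc[:,0],'z axis',Rc[:,2],'handle',p0+r.apply(hold[:3]))
if __name__=='__main__': goal([float(x) for x in sys.argv[1:4]],*[float(x) for x in sys.argv[4:]])
E
python3 pl2.py .46 .12 .31 100 12 | tail -8;python3 pl2.py .449 -.0455 .26 -3.1 0|grep ik
```

```text
handle in tool mm [-23.5086   0.6734  -2.2653] rotvec deg [ 0.0606 -2.0542  0.6936] [-0.1 -2.6 -1.9 -1.1  0.2  2.4  0.2  1.3 -1.4  0.7 -0.7  0.1 -3.6  1.2]
ik [[ 0.2583  0.2212  1.4802 -0.203   1.6362 -1.4637]]
clk 8.5 q [ 0.5376 -0.0011  1.7911 -0.4038  0.9616 -2.534 ] p [0.4893 0.2358 0.3023] w 0.013370344286374885 F [-0.4616 -0.9833 -3.7952]
dpos cm [  0.6936   4.7692 -11.6881] dr [1.3767 0.5806 0.4602]
deg 89.57628853246426
caddy now: x axis [-0.8675 -0.1155 -0.4838] z axis [-0.4747 -0.098   0.8747] handle [0.477  0.2352 0.3225]
ik [[-0.3907  0.0799  1.7493  0.1643  1.385  -0.3748]]
```

```bash
python3 -m creep '{"delta_pos": [[0,0.4,-1],[0,0.9,-2.2],[0.1,1.4,-3.4],[0.2,1.9,-4.6],[0.3,2.4,-5.8],[0.4,2.9,-7],[0.5,3.4,-8.2],[0.6,3.9,-9.4],[0.7,4.4,-10.6],[0.7,4.8,-11.7]],"dr":[[0.13,0.055,0.043],[0.26,0.11,0.087],[0.39,0.164,0.13],[0.52,0.219,0.174],[0.65,0.274,0.217],[0.78,0.329,0.261],[0.91,0.384,0.304],[1.04,0.439,0.348],[1.17,0.493,0.391],[1.3,0.548,0.435]]}'; python3 -m creep '{"delta_pos": [[0,0,0],[0,0,0]],"dr":[[0.02,0,0],[0.02,0,0]]}';  python3 pl2.py .449 -.0455 .26 -3.1 0|tail -5
```

```text
clock: 9.5
position: [0.4604, 0.1145, 0.2873]
ee_rot: [0.65, -0.17, 0.741, -0.005]
contact_force: [-0.6, -0.4, -3.6]
width: 0.0135
clock: 9.7
position: [0.4612, 0.1148, 0.2883]
ee_rot: [0.653, -0.166, 0.739, -0.011]
contact_force: [-0.7, 1.0, -3.1]
width: 0.0133
ik [[-0.3907  0.0799  1.7493  0.1643  1.385  -0.3748]]
clk 9.7 q [ 0.2708  0.1978  1.5056 -0.2274  1.6016 -1.5107] p [0.4612 0.1148 0.2883] w 0.01329805410214337 F [-0.6526  1.027  -3.1122]
dpos cm [  9.2211 -13.452   -3.6774] dr [1.8018 0.2451 0.4552]
deg 107.39923934038049
caddy now: x axis [-0.2296  0.9478 -0.2212] z axis [-0.0746  0.2095  0.975 ] handle [0.461  0.1211 0.3111]
```

```bash
python3 -m creep '{"delta_pos": [[0.3,-1,-0.3],[0.7,-2,-0.6],[1.2,-3.1,-0.9],[1.9,-4.2,-1.2],[2.6,-5.3,-1.5],[3.4,-6.4,-1.8],[4.3,-7.5,-2.1],[5.2,-8.5,-2.4],[6.1,-9.5,-2.6],[7,-10.4,-2.8]],"dr":[[0.139,0.019,0.035],[0.277,0.038,0.07],[0.416,0.057,0.105],[0.555,0.075,0.14],[0.694,0.094,0.175],[0.832,0.113,0.21],[0.971,0.132,0.245],[1.11,0.151,0.28],[1.249,0.17,0.315],[1.387,0.189,0.35]]}';  python3 pl2.py .449 -.0455 .26 -3.1 0|tail -4
```

```text
clock: 10.7
position: [0.4514, -0.0068, 0.2506]
ee_rot: [0.534, 0.411, 0.63, -0.387]
contact_force: [0.1, -0.1, -4.2]
width: 0.0133
clk 10.7 q [-0.2344  0.1339  1.6531  0.0795  1.4702 -0.6153] p [ 0.4514 -0.0068  0.2506] w 0.013334912578441679 F [ 0.0542 -0.145  -4.2431]
dpos cm [ 1.0488 -1.5659  3.473 ] dr [0.412  0.0572 0.1013]
deg 24.530871427221307
caddy now: x axis [ 0.9319  0.3606 -0.0377] z axis [0.0189 0.0555 0.9983] handle [ 0.4534 -0.0069  0.2741]
```

```bash
python3 -m creep '{"delta_pos": [[0.3,-0.5,1.1],[0.7,-1,2.3],[1,-1.6,3.5],[1,-1.6,3.5],[1,-1.6,3.5],[1,-1.6,3.5]],"dr":[[0.137,0.019,0.034],[0.275,0.038,0.068],[0.412,0.057,0.101],[0.412,0.057,0.101],[0.412,0.057,0.101],[0.412,0.057,0.101]]}';  python3 pl2.py .449 -.0455 .26 -3.1 0|tail -4
python3 - <<'E'
from h import *
t=grab('top','t5');w=grab('wrist','w5');s=grab('scene','s5')
a=cv2.resize(t['pixels'][215:325,330:440],(520,520),interpolation=cv2.INTER_CUBIC)
b=cv2.resize(s['pixels'][200:350,270:400],(280,323),interpolation=cv2.INTER_CUBIC)
o=np.zeros((600,800,3),np.uint8);o[:520,:520]=a;o[:323,520:]=b
cv2.imwrite('pics/z5.png',o)
E
```

```text
clock: 11.3
position: [0.4488, -0.0433, 0.2378]
ee_rot: [0.441, 0.551, 0.532, -0.468]
contact_force: [0.5, -0.5, -4.1]
width: 0.0135
clk 11.3 q [-0.384   0.105   1.7251  0.1643  1.3841 -0.374 ] p [ 0.4488 -0.0433  0.2378] w 0.013490358973926066 F [ 0.4842 -0.4596 -4.086 ]
dpos cm [ 0.1278 -0.0605  0.053 ] dr [0.0057 0.0001 0.0012]
deg 0.33526528047281584
caddy now: x axis [ 0.9988 -0.0482 -0.0002] z axis [0.0002 0.0001 1.    ] handle [ 0.4497 -0.0452  0.2613]
```

View pics/w5.png

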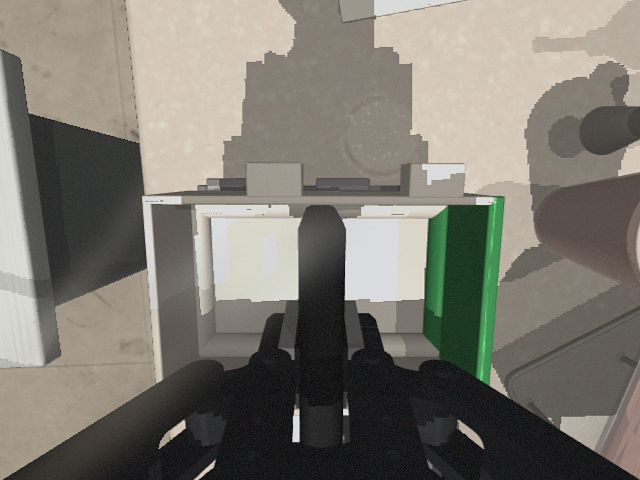

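View pics/z5.png

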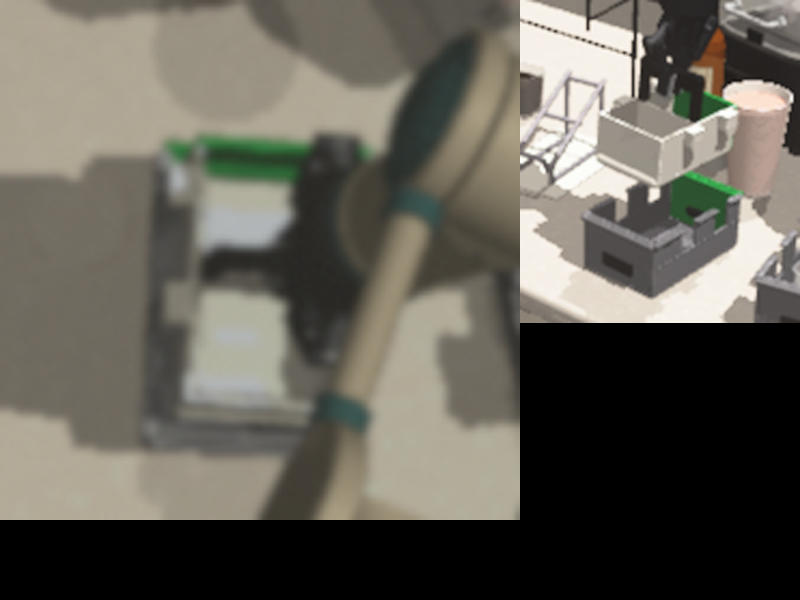

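The green ends line up. In the wrist view the bin's +y rim shows behind the lugs, with a rim piece at u = 316 to 371, v≈184. I'll take an enlarged crop with the model overlaid.

```bash
cat > ov.py <<'E'
from h import *
w=load('w5');f=3.0;u0,v0=190,155
im=cv2.resize(w['pixels'][v0:v0+70,u0:u0+262],None,fx=f,fy=f,interpolation=cv2.INTER_CUBIC)
gain=np.clip(im.astype(float)*1.4,0,255).astype(np.uint8)
Rb=R.from_euler('z',np.radians(-3.1))
def line(img,a,b,col):
    P=proj(w,Rb.apply([a,b])+[.449,-.0455,0]); P=((P-[u0-.5,v0-.5])*f).round().astype(int); print(a,b,P.tolist()); cv2.line(img,tuple(map(int,P[0])),tuple(map(int,P[1])),col,1)
g2=gain.copy()
for x in(-34,-6,36,64): line(g2,[x/1e3,.054,.08],[x/1e3,.064,.08],(0,0,255))
for y in(.054,.064): line(g2,[-.08,y,.08],[.08,y,.08],(255,0,0))
cv2.imwrite('pics/z6.png',np.vstack([gain,np.zeros((6,gain.shape[1],3),np.uint8),g2]))
E
python3 ov.py
```

```text
[-0.034, 0.054, 0.08] [-0.034, 0.064, 0.08] [[272, 108], [272, 69]]
[-0.006, 0.054, 0.08] [-0.006, 0.064, 0.08] [[379, 109], [380, 70]]
[0.036, 0.054, 0.08] [0.036, 0.064, 0.08] [[540, 110], [541, 72]]
[0.064, 0.054, 0.08] [0.064, 0.064, 0.08] [[648, 111], [649, 72]]
[-0.08, 0.054, 0.08] [0.08, 0.054, 0.08] [[97, 106], [709, 112]]
[-0.08, 0.064, 0.08] [0.08, 0.064, 0.08] [[96, 68], [711, 73]]
```

View pics/z6.png

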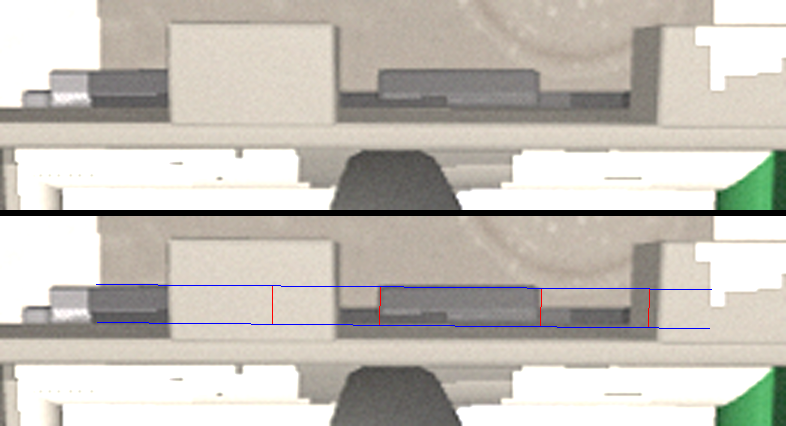

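The overlay fits the bin within about 0.5 mm, with yaw near −2.7°. Next I'll check the caddy's level and offset relative to the bin from wrist depth and features.

```bash
cat > chk.py <<'E'
from h import *
from scipy.optimize import least_squares as ls
w=load('w5');C=cloud(w)
def pln(P,ax,n):
    for _ in range(4):
        A=np.c_[np.delete(P,ax,1),np.ones(len(P))];c=np.linalg.lstsq(A,P[:,ax],rcond=None)[0];r=P[:,ax]-A@c;P=P[np.abs(r)<2*r.std()+1e-4]
    print(n,'slopes deg',np.degrees(c[:2]),'std',r.std(),len(P),'centre',P.mean(0))
F=np.vstack([C[228:295,222:290].reshape(-1,3),C[228:295,352:422].reshape(-1,3)]);pln(F,2,'floor z(x,y)')
pln(C[166:193,252:300].reshape(-1,3),1,'lug-20 y(x,z)');pln(C[166:193,414:462].reshape(-1,3),1,'lug+50')
pln(C[199:203,190:470].reshape(-1,3),2,'rim top')
pln(C[100:150,260:400].reshape(-1,3),2,'table')
pln(C[180:187,320:368].reshape(-1,3),2,'bin rim')
hold=np.load('hold.npy')
# columns
Rb=R.from_euler('z',np.radians(-2.9))
X=np.array([[-.020,.066,.06],[.050,.066,.06],[0,.04,.13]]);u=np.array([275,438,322.5])
def fun(p): return proj(w,Rb.apply(X+[p[0],0,p[1]])+[.449,-.0455,0])[:,0]-u
s=ls(fun,[0,.14]);print('caddy x in bin frame, z',s.x,s.fun)
E
python3 chk.py
```

```text
floor z(x,y) slopes deg [-1.0697  2.3717] std 0.0005727688860920668 8677 centre [ 0.4496 -0.0345  0.1549]
lug-20 y(x,z) slopes deg [-1.5879 -1.9516] std 0.003268104578399671 1296 centre [0.4325 0.0135 0.2232]
lug+50 slopes deg [-2.4858 -1.7771] std 0.003285733385621195 1296 centre [0.5013 0.0104 0.2215]
rim top slopes deg [-0.9694  3.5336] std 0.0005486115964519209 1045 centre [0.4549 0.0034 0.2214]
table slopes deg [ 0.392  -0.1549] std 0.0007089533469725133 6520 centre [0.4599 0.0716 0.0013]
bin rim slopes deg [-0.7622 -1.3014] std 0.0005283301065879904 310 centre [0.4674 0.0138 0.0813]
caddy x in bin frame, z [0.0006 0.1581] [ 2.0477  0.7554 -1.7248]
```

```bash
cat > rehold.py <<'E'
from h import *;from ik import ik;from hold import B0
w=load('w5')
n=np.array([.0175,-.0436,1.]);n/=np.linalg.norm(n)
za=.2214  # rim height near x=.455,y=.003
zf=lambda P:za-.0175*(P[0]-.455)+.0436*(P[1]-.003)
def pt(u,v):
    P=rayz(w,(u,v),za)
    for _ in range(5): P=rayz(w,(u,v),zf(P))
    return P
a,b=pt(145,196.5),pt(505,197);print('rim corners',a,b,np.linalg.norm(b-a))
x=b-a;x-=n*(x@n);x/=np.linalg.norm(x);Rc=np.c_[x,np.cross(n,x),n];print('caddy yaw',np.degrees(np.arctan2(x[1],x[0])))
o=(a+b)/2-Rc@[0,.052,.07];hd=o+Rc@[0,0,.118]
# lug based x check
for u,xl in((275,-.02),(438,.05)):
    P=pt(u,197);Q=rayz(w,(u,178),.213);print('lug',((Q-o)@Rc)[0]-xl)
print('bar x',(rayz(w,(322.5,230),hd[2]+.012)-o)@Rc)
print('origin',o,'handle',hd)
Rb=R.from_euler('z',np.radians(-2.8));print('origin in bin frame',Rb.inv().apply(o-[.449,-.0455,0]))
s,p,r=st();print(s['clock'],p)
rel=(r.inv()*R.from_matrix(Rc)*B0.inv()).as_rotvec();h=r.inv().apply(hd-p);print('hold',h*1e3,np.degrees(rel))
np.save('hold.npy',np.r_[h,rel])
E
python3 rehold.py;sed -i '/np.save/d' hold.py;python3 pl2.py .449 -.0455 .262 -2.8 0|tail -5
```

```text
handle in tool mm [-23.5086   0.6734  -2.2653] rotvec deg [ 0.0606 -2.0542  0.6936] [-0.1 -2.6 -1.9 -1.1  0.2  2.4  0.2  1.3 -1.4  0.7 -0.7  0.1 -3.6  1.2]
rim corners [0.376  0.0086 0.223 ] [0.5307 0.0014 0.22  ] 0.15486521689294985
caddy yaw -2.678031602552771
lug -0.0025947740792096018
lug 0.00039308521927615414
bar x [-0.002   0.0455  0.128 ]
origin [ 0.4497 -0.0438  0.1494] handle [ 0.4517 -0.049   0.2672]
origin in bin frame [0.0006 0.0017 0.1494]
11.45 [ 0.449  -0.0436  0.2378]
hold [-29.9274   2.6549   0.0495] [ 0.0965  0.3964 -0.411 ]
ik [[-0.3585  0.0603  1.7747  0.132   1.3423 -0.3431]]
clk 11.45 q [-0.3844  0.1053  1.7247  0.1642  1.3842 -0.3733] p [ 0.449  -0.0436  0.2378] w 0.01348647676234531 F [ 1.0694 -0.1103 -2.5924]
dpos cm [ 0.58   -0.2229 -0.1075] dr [-0.0012 -0.0427  0.0195]
deg 2.6916201481081043
caddy now: x axis [ 0.9987 -0.0467 -0.0195] z axis [ 0.0175 -0.0436  0.9989] handle [ 0.4517 -0.049   0.2672]
```

Run:
```python
from h import *
w=load('w5');C=cloud(w);M=cv2.Rodrigues(np.array(w['rvec'],float))[0]
print('cam',-M.T@np.ravel(w['tvec']))
Rb=R.from_euler('z',np.radians(-2.8)).as_matrix();B=(C-[.449,-.0455,0])@Rb*1000
med=lambda v,u:np.median(B[v-1:v+2,u-2:u+3].reshape(-1,3),0)
for u in(275,438):
    print(u,[ (v,med(v,u).round(1).tolist()) for v in(161,164,167,175,185,192,196,199)])
print('lug row175', [(u,B[175,u].round(1).tolist()) for u in(246,249,251,299,301,303,305,400,404,408,412,415,462,464,467)])
print('rim row199',[(u,B[199,u].round(1).tolist()) for u in(142,145,147,150,155,495,500,503,506)])
print('rim col 230',[(v,B[v,230].round(1).tolist()) for v in range(190,210,2)])
print('bar col',[(v,med(v,322).round(1).tolist()) for v in range(204,280,6)]);print('bar row250',[(u,B[250,u].round(1).tolist()) for u in(296,300,303,320,340,344,347)])
```

```text
cam [0.4535 0.0065 0.393 ]
275 [(161, [-47.6, 83.1, 1.5]), (164, [-19.7, 64.4, 222.3]), (167, [-19.7, 63.1, 222.3]), (175, [-19.7, 59.8, 222.5]), (185, [-19.8, 55.6, 222.4]), (192, [-19.8, 52.6, 221.8]), (196, [-19.9, 50.9, 221.8]), (199, [-19.9, 49.6, 221.9])]
438 [(161, [110.6, 83.5, 1.2]), (164, [49.8, 64.7, 220.2]), (167, [49.5, 63.4, 221.1]), (175, [49.8, 60.1, 220.9]), (185, [50.2, 55.8, 220.9]), (192, [50.2, 52.9, 220.3]), (196, [50.5, 51.2, 220.3]), (199, [50.5, 49.9, 220.3])]
lug row175 [(246, [-32.1, 59.8, 222.0]), (249, [-30.8, 59.8, 222.3]), (251, [-29.9, 59.7, 222.7]), (299, [-9.5, 59.8, 222.0]), (301, [-8.7, 59.9, 221.6]), (303, [-20.3, 69.8, 1.3]), (305, [-18.4, 69.7, 1.9]), (400, [37.3, 60.9, 201.0]), (404, [37.3, 60.5, 210.7]), (408, [37.3, 60.1, 219.8]), (412, [38.6, 60.0, 221.7]), (415, [40.2, 60.1, 220.2]), (462, [59.9, 60.1, 221.3]), (464, [61.0, 60.1, 220.6]), (467, [139.2, 70.2, 1.0])]
rim row199 [(142, [-76.9, 49.4, 223.0]), (145, [-75.5, 49.5, 223.3]), (147, [-74.6, 49.5, 223.3]), (150, [-73.7, 49.4, 222.4]), (155, [-70.8, 49.5, 224.2]), (495, [75.0, 50.0, 22
[... 257 characters left out ...]
.0, 49.2, 223.0]), (202, [-39.3, 48.3, 222.1]), (204, [-39.5, 47.4, 221.2]), (206, [-52.4, 44.8, 168.1]), (208, [-52.6, 43.6, 167.3])]
bar col [(204, [0.3, 47.6, 221.2]), (210, [0.6, 46.1, 248.8]), (216, [0.8, 45.2, 271.0]), (222, [0.9, 44.1, 280.4]), (228, [0.9, 42.3, 280.8]), (234, [0.9, 40.7, 281.2]), (240, [0.9, 39.0, 281.3]), (246, [0.9, 37.2, 281.1]), (252, [0.9, 35.5, 281.1]), (258, [1.0, 33.7, 280.8]), (264, [1.0, 32.0, 280.7]), (270, [1.0, 30.2, 280.7]), (276, [1.0, 28.3, 280.5])]
bar row250 [(296, [-16.0, 17.9, 155.0]), (300, [-5.4, 35.8, 279.4]), (303, [-4.5, 36.1, 281.5]), (320, [0.4, 36.0, 280.6]), (340, [6.1, 36.0, 279.9]), (344, [7.4, 35.7, 277.9]), (347, [15.1, 17.9, 154.0])]
```

Depth pins the caddy in the bin frame. Its underside origin is at about (−1.5, 2.0, 149.4) mm, rolled 2.5° and pitched 1°. I'll update the hold transform and work out the correction.

```bash
python3 - <<'E'
from h import *;from hold import B0
n=np.array([.0175,-.0436,1.]);n/=np.linalg.norm(n)
y=np.radians(-2.55);x=np.array([np.cos(y),np.sin(y),0]);x-=n*(x@n);x/=np.linalg.norm(x);Rc=np.c_[x,np.cross(n,x),n]
o=R.from_euler('z',np.radians(-2.8)).apply([-.0015,.002,.1494])+[.449,-.0455,0];hd=o+Rc@[0,0,.118]
s,p,r=st();rel=(r.inv()*R.from_matrix(Rc)*B0.inv()).as_rotvec();h=r.inv().apply(hd-p);print('hold',h*1e3,np.degrees(rel))
np.save('hold.npy',np.r_[h,rel])
E
python3 pl2.py .4487 -.0455 .255 -2.65 0|tail -5
```

```text
handle in tool mm [-23.5086   0.6734  -2.2653] rotvec deg [ 0.0606 -2.0542  0.6936] [-0.1 -2.6 -1.9 -1.1  0.2  2.4  0.2  1.3 -1.4  0.7 -0.7  0.1 -3.6  1.2]
hold [-29.8758   0.5791  -0.2408] [-0.0776  0.397  -0.4349]
ik [[-0.358   0.0669  1.7845  0.1326  1.3259 -0.3443]]
clk 11.45 q [-0.3844  0.1053  1.7247  0.1642  1.3842 -0.3733] p [ 0.449  -0.0436  0.2378] w 0.01348647676234531 F [ 1.0694 -0.1103 -2.5924]
dpos cm [ 1.2589 -0.0368  0.0445] dr [-0.0008 -0.0427  0.0196]
deg 2.6926779484490613
caddy now: x axis [ 0.9989 -0.0437 -0.0194] z axis [ 0.0175 -0.0436  0.9989] handle [ 0.4497 -0.0486  0.2673]
```

```bash
python3 -m creep '{"delta_pos": [[0.6,0,0],[1.26,-0.04,0.04],[1.26,-0.04,0.04],[1.26,-0.04,0.04],[1.26,-0.04,0.04]],"dr":[[0,-0.021,0.01],[-0.001,-0.043,0.02],[-0.001,-0.043,0.02],[-0.001,-0.043,0.02],[-0.001,-0.043,0.02]]}'
cat > dchk.py <<'E'
import sys
from h import *
w=grab('wrist',sys.argv[1]);C=cloud(w);s,p,r=st();print(s['clock'],p,s['contact_force'])
Rb=R.from_euler('z',np.radians(-2.65)).as_matrix();B=(C-[.4487,-.0455,0])@Rb*1000
F=np.vstack([B[228:295,222:290].reshape(-1,3),B[228:295,352:422].reshape(-1,3)])
for _ in range(4):
    A=np.c_[F[:,:2],np.ones(len(F))];c=np.linalg.lstsq(A,F[:,2],rcond=None)[0];q=F[:,2]-A@c;F=F[np.abs(q)<2*q.std()+.1]
print('floor slopes deg',np.degrees(c[:2]),'z0',c[2])
for u in(275,438):
    z=np.median(B[170:188,u-10:u+10,2]); ok=np.abs(B[150:200,u,2]-z)<3; print('lug outer y',B[150:200,u,1][ok].max(),'z',z)
row=B[178];
for a,b in((230,330),(395,480)):
    z=np.median(row[a+30:b-35,2]); k=row[a:b][np.abs(row[a:b,2]-z)<2.5]; print('lug x',k[:,0].min(),k[:,0].max(),'mid',(k[:,0].min()+k[:,0].max())/2)
print('bar',np.median(B[240:265,318:326].reshape(-1,3),0))
b=B[150:200,305:400].reshape(-1,3);b=b[np.abs(b[:,2]-81)<4];
if len(b):print('bin rim y max',np.percentile(b[:,1],98),'x range',np.percentile(b[b[:,1]>59][:,0],[1,99]),len(b))
E
python3 dchk.py w7
```

```text
clock: 11.95
position: [0.4487, -0.0425, 0.2256]
ee_rot: [0.456, 0.547, 0.516, -0.475]
contact_force: [0.7, 0.5, -3.7]
width: 0.0132
12.0 [ 0.4487 -0.0426  0.2255] [ 0.3499 -0.1286 -4.0633]
floor slopes deg [-0.0659 -0.0858] z0 142.2503408373303
lug outer y 64.99350254471145 z 207.17416745925925
lug outer y 64.7452292368156 z 207.0728885576582
lug x -31.338248491044546 -7.83212216700018 mid -19.585185329022362
lug x 38.04572447286218 62.275727300050484 mid 50.16072588645633
bar [  0.2932  38.0357 267.2221]
bin rim y max 63.818965489711445 x range [-5.6367 35.8656] 780
```

```bash
python3 pl2.py .4485 -.0447 .155 -2.6 0|tail -4
```

```text
clk 12.0 q [-0.3556  0.0958  1.7611  0.133   1.3192 -0.3407] p [ 0.4487 -0.0426  0.2255] w 0.01322958602802389 F [ 0.3499 -0.1286 -4.0633]
dpos cm [ 9.9528 -0.1249  1.1609] dr [-0.0029  0.0002 -0.0011]
deg 0.1790298894327004
caddy now: x axis [ 0.9988 -0.0484  0.0007] z axis [-0.0007  0.0002  1.    ] handle [ 0.4488 -0.0464  0.2552]
```

```bash
python3 -m creep '{"delta_pos": [[1.2,-0.01,0.09],[2.6,-0.02,0.28],[3.8,-0.03,0.45],[4.7,-0.03,0.58],[4.7,-0.03,0.58],[4.7,-0.03,0.58]],"dr":[[0,0,0],[0,0,0],[0,0,0],[0,0,0],[0,0,0],[0,0,0]]}';python3 dchk.py w8
```

```text
clock: 12.6
position: [0.4484, -0.0421, 0.1778]
ee_rot: [0.456, 0.547, 0.517, -0.476]
contact_force: [0.1, -0.2, -3.0]
width: 0.0131
12.65 [ 0.4487 -0.0422  0.1782] [-0.1335  0.4335 -3.9156]
floor slopes deg [-0.0717 -0.0676] z0 94.46379482364897
lug outer y 65.48451234622907 z 159.40311924298226
lug outer y 65.16275809732221 z 159.32998674325904
lug x -31.544683529316746 -8.15393163549086 mid -19.849307582403803
lug x 37.73484851915342 61.806895943052034 mid 49.77087223110273
bar [  0.057  38.593 219.42 ]
bin rim y max 64.16140257179222 x range [-5.1428 35.8285] 1102
```

```bash
python3 -m creep '{"delta_pos": [[1,0.01,0.11],[2,0.01,0.25],[3,0,0.39],[4,0,0.53],[5,-0.01,0.67],[5.4,-0.01,0.73],[5.4,-0.01,0.73]],"dr":[[-0.004,0,0],[-0.004,0,0],[-0.004,0,0],[-0.004,0,0],[-0.004,0,0],[-0.004,0,0],[-0.004,0,0]]}';python3 dchk.py w9
```

```text
clock: 13.35
position: [0.4481, -0.0419, 0.1225]
ee_rot: [0.456, 0.546, 0.518, -0.475]
contact_force: [-0.7, 0.1, -3.1]
width: 0.0134
13.4 [ 0.4485 -0.0421  0.1231] [-0.0722 -0.0108 -2.9035]
floor slopes deg [-0.1101 -0.0302] z0 39.21839420402582
lug outer y 65.52031322626505 z 104.21093722660453
lug outer y 65.48188637039871 z 104.07225218003424
lug x -32.00705141794131 -8.766702455623788 mid -20.38687693678255
lug x 37.25142753665354 61.08166849247804 mid 49.16654801456579
bar [ -0.387   38.6907 164.2036]
bin rim y max 63.86453892926599 x range [-5.1233 35.5382] 1765
```

```bash
python3 -m creep '{"delta_pos": [[0.3,0.05,0.04],[0.6,0.05,0.08],[0.8,0.05,0.11],[1,0.05,0.14],[1.1,0.05,0.15],[1.2,0.05,0.17],[1.2,0.05,0.17]],"dr":[[0,0,0],[0,0,0],[0,0,0],[0,0,0],[0,0,0],[0,0,0],[0,0,0]]}'; python3 -c "
from plan import *;s,p,r=st();print(p,s['contact_force'],s['moment'],s['width'])"
```

```text
clock: 14.1
position: [0.4493, -0.0423, 0.1112]
ee_rot: [0.457, 0.546, 0.517, -0.475]
contact_force: [0.8, -0.5, -1.6]
width: 0.0135
[ 0.4493 -0.0423  0.1112] [ 0.8478 -0.5361 -1.5526] [-0.0581  0.0161  0.0956] 0.013546571312519051
```

```bash
python3 -m creep '{"delta_pos": [[0.1,0,0.01],[0.2,0,0.03],[0.3,0,0.04],[0.3,0,0.04]],"dr":[[0,0,0],[0,0,0],[0,0,0],[0,0,0]]}'; python3 -m creep '{"delta_pos": [[0.1,0,0.01],[0.2,0,0.03],[0.3,0,0.04],[0.3,0,0.04]],"dr":[[0,0,0],[0,0,0],[0,0,0],[0,0,0]]}'
```

```text
clock: 14.5
position: [0.4491, -0.0422, 0.1079]
ee_rot: [0.457, 0.546, 0.518, -0.475]
contact_force: [0.6, 0.6, -3.8]
width: 0.0133
clock: 14.9
position: [0.449, -0.0422, 0.1049]
ee_rot: [0.457, 0.546, 0.518, -0.475]
contact_force: [-0.0, -0.1, -5.0]
width: 0.0132
```

```bash
python3 dchk.py w10;  python3 -m creep '{"delta_pos": [[0.1,0,0.01],[0.2,0,0.03],[0.3,0,0.04],[0.4,0,0.06],[0.4,0,0.06]],"dr":[[0,0,0],[0,0,0],[0,0,0],[0,0,0],[0,0,0]]}'; python3 dchk.py w11
```

```text
14.95 [ 0.449  -0.0422  0.1049] [ 0.3188  0.3279 -5.1978]
floor slopes deg [-0.0192 -0.0457] z0 21.541532310785442
lug outer y 65.19757700278996 z 86.4408358552505
lug outer y 65.26489562301683 z 86.40451325271954
lug x -31.111135949694653 -7.7328747737978 mid -19.422005361746226
lug x 38.38628001300709 62.125565851159266 mid 50.25592293208318
bar [  0.3746  38.5089 146.4804]
bin rim y max 64.13462563272765 x range [-4.8552 34.9055] 2231
clock: 15.45
position: [0.4492, -0.0423, 0.101]
ee_rot: [0.457, 0.546, 0.518, -0.475]
contact_force: [-0.4, 0.9, -5.0]
width: 0.0131
15.5 [ 0.4492 -0.0423  0.101 ] [ 0.3168  0.2961 -4.2779]
floor slopes deg [-0.0209 -0.0833] z0 17.676849751851943
lug outer y 65.1670444623722 z 82.64021522161094
lug outer y 65.19538779289627 z 82.68433851759389
lug x -38.04974544831999 4.458992890209377 mid -16.795376279055304
lug x 33.2592967905036 69.52013842312384 mid 51.38971760681372
bar [  0.6747  38.4122 142.6228]
bin rim y max 63.97773140178669 x range [-5.0089 34.4399] 2596
```

```bash
python3 -m creep '{"delta_pos": [[0.15,0,0.02],[0.3,0,0.04],[0.45,0,0.06],[0.55,0,0.08],[0.65,0,0.09],[0.65,0,0.09]],"dr":[[0,0,0],[0,0,0],[0,0,0],[0,0,0],[0,0,0],[0,0,0]]}'; python3 dchk.py w12
```

```text
clock: 16.1
position: [0.4493, -0.0424, 0.0946]
ee_rot: [0.457, 0.546, 0.517, -0.475]
contact_force: [-0.3, -0.2, -2.0]
width: 0.0133
16.15 [ 0.4494 -0.0424  0.0947] [ 0.1795 -1.118  -2.9181]
floor slopes deg [-0.0184 -0.1037] z0 11.352521531281711
lug outer y 65.08292065285585 z 76.25659349904205
lug outer y 65.06247758914641 z 76.31626389116315
lug x -33.860162764531296 -7.370969565510384 mid -20.61556616502084
lug x 38.681522101786264 64.91759948702438 mid 51.79956079440532
bar [  0.6735  38.2276 136.1759]
bin rim y max 64.12449987839683 x range [-5.0889 33.1447] 2292
```

```bash
python3 -m creep '{"delta_pos": [[0.1,0,0.01],[0.2,0,0.03],[0.3,0,0.04],[0.3,0,0.04]],"dr":[[0,0,0],[0,0,0],[0,0,0],[0,0,0]]}'; python3 dchk.py w13
```

```text
clock: 16.55
position: [0.4494, -0.0425, 0.0945]
ee_rot: [0.457, 0.546, 0.517, -0.474]
contact_force: [-7.2, 0.1, 22.8]
width: 0.0134
16.6 [ 0.4494 -0.0425  0.0945] [-7.5102 -1.7636 21.6864]
floor slopes deg [-0.0238  0.0063] z0 11.311316142633444
lug outer y 65.37879124524704 z 76.2882047930307
lug outer y 65.01954822702305 z 76.18670812710809
lug x -34.06540827572643 -7.3157395807903765 mid -20.690573928258406
lug x 38.68177094072 64.53804904512822 mid 51.60990999292411
bar [  0.7913  38.1053 136.278 ]
bin rim y max 64.01816913401439 x range [-5.0608 33.2554] 2288
```

```bash
python3 -m creep '{"delta_pos": [[-0.25,0,-0.04],[-0.25,0,-0.04]],"dr":[[0,0,0],[0,0,0]]}'; python3 -m creep '{"delta_pos": [[0,0,0],[0,0,0],[0,0,0],[0,0,0],[0,0,0],[0,0,0]],"dr":[[0,0,0],[0,0,0],[0,0,0],[0,0,0],[0,0,0],[0,0,0]]}' 1;  python3 -m creep '{"delta_pos": [[-1,0,0],[-3,0,0],[-6,0,0],[-10,0,0],[-14,0,0],[-17,0,0],[-17,0,0],[-17,0,0]],"dr":[[0,0,0],[0,0,0],[0,0,0],[0,0,0],[0,0,0],[0,0,0],[0,0,0],[0,0,0]]}'
python3 - <<'E'
from h import *
w=grab('wrist','w14');t=grab('top','t14');s=grab('scene','s14')
o=np.zeros((600,800,3),np.uint8);o[:360,:480]=cv2.resize(w['pixels'],(480,360));o[:360,480:]=cv2.resize(s['pixels'][230:375,285:445],(320,360))[:, :320]
o[365:600,:]=cv2.resize(t['pixels'][195:325,200:560],(800,289))[:235];cv2.imwrite('pics/z14.png',o)
C=cloud(w);Rb=R.from_euler('z',np.radians(-2.65)).as_matrix();B=(C-[.4487,-.0455,0])@Rb*1000
z=B[...,2];g=(np.abs(B[...,0])<110)&(np.abs(B[...,1])<75)
print(np.histogram(z[g],np.arange(0,160,4)))
bl=w['pixels'].astype(int);bar=g&(z>125)&(z<150);print('bar',np.median(B[bar],0) if bar.any() else None,bar.sum())
lug=g&(np.abs(np.abs(B[...,1])-59)<5)&(np.abs(B[...,0]-50)<8);print('lug z',np.percentile(z[lug],[10,50,90]))
st_=st();print(st_[0]['clock'],st_[0]['contact_force'])
E
```

```text
clock: 16.8
position: [0.4501, -0.0425, 0.0946]
ee_rot: [0.458, 0.547, 0.517, -0.474]
contact_force: [1.2, -0.8, 2.1]
width: 0.0131
clock: 17.4
position: [0.4494, -0.0423, 0.0941]
ee_rot: [0.457, 0.546, 0.518, -0.475]
contact_force: [-1.1, 0.6, -0.2]
width: 0.0855
clock: 18.2
position: [0.4469, -0.0648, 0.2634]
ee_rot: [0.457, 0.546, 0.517, -0.474]
contact_force: [-0.3, 0.0, -1.4]
width: 0.0856
(array([1024,   54, 6126, 1590, 1052, 3527,  321,  295,  296,  313,  378,
        506,  461,  439,  499,  565,  614,  709, 2545, 4055, 7631,    0,
          0,    0,    0,    0,    0,    0,    0,    0,    0,    0,   17,
       1470, 1058,    0,    0,    0,    0]), array([  0,   4,   8,  12,  16,  20,  24,  28,  32,  36,  40,  44,  48,
        52,  56,  60,  64,  68,  72,  76,  80,  84,  88,  92,  96, 100,
       104, 108, 112, 116, 120, 124, 128, 132, 136, 140, 144, 148, 152,
       156]))
bar [  0.9004   1.9202 135.7924] 2545
lug z [75.2842 76.3062 77.1983]
18.35 [ 0.8517 -0.0312 -0.0274]
```

View pics/z14.png

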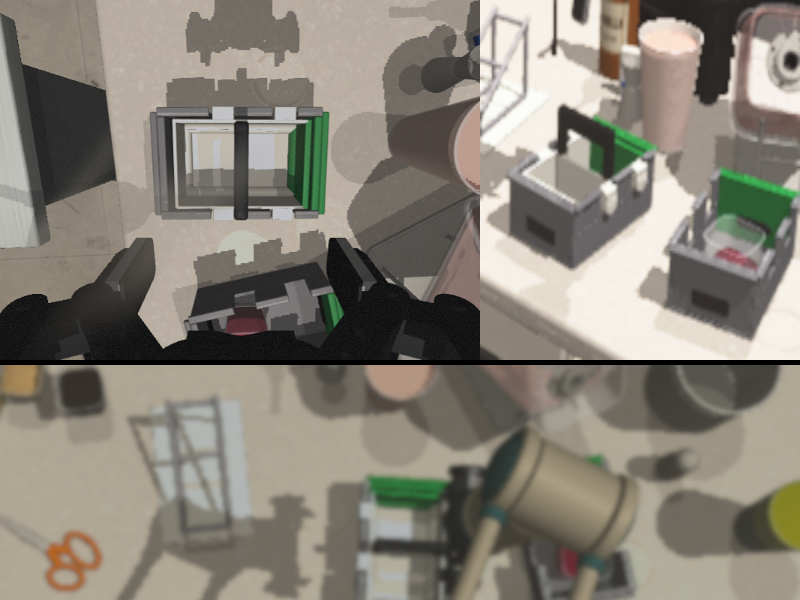

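The caddy is nested in the empty bin with both green ends to the right at (300,165). All four lugs are in their slots, the gripper is clear, and the full bin is untouched. Handing in.

```bash
python3 -c "from rig import manip; print(manip.sign_off())"
```

```text
the job is handed in; nothing more can be done
None
```

The white caddy is put away in the empty grey bin, green end to green end, and the job is handed in at about 18.4 s of the 43 s allowed.

I lifted it off the rack by its black handle and turned it half round while standing it upright. Before lowering it I corrected its tilt, about 2.5°, and its offset against the bin using wrist-camera depth. I pressed it down slowly, let go and backed the gripper clear.

**Seated:** on the floor a further press met about 22 N with no movement. After release the lug tops read 76.3 mm and the bar top 135.8 mm, against 75 mm and 135 mm when home. The 1 mm difference matches the depth camera's bias on the table and bin rim.

**Bin and other things:** in the last views the caddy is level and all four lugs are in their slots. The bin is within about 1 mm of where it stood, and the tub's bin looks untouched. The gripper is clear and contact force is near zero.

**Checks that disagreed:**
- My early image fits put the caddy about 10 mm too low and its lean 2° off, because the rim is shorter than the 161 mm I assumed. I replaced them with depth readings.
- I saw no clear upward force when passing the catches. That it is past them rests on the final height and the firm floor contact.

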